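# Strip the knobs off the air fryer lid for washing

## Robot

A 6-joint arm with a two-finger parallel gripper is mounted at the origin on the work surface. World frame = base frame: x ahead of the robot, y to its left, z up, the work surface at z = 0. Lengths are in m, angles in rad, forces in N, time in s.
With the tool pointing down it reaches from about 0.325 to 0.85 m from the base axis. Payload 4.4 kg.
Tool frame: the origin (TCP) lies midway between the tips of the shut fingers; the grasp point (between the pads) lies 19 mm behind it; z points along the fingers, y is the line along which they close (so a half turn about z gives the same grasp; the last joint's range is limited). The gripper opens to 94 mm and grips with 3 to 60 N. Pads are 16 mm wide; open, the fingers measure 119 mm over their backs; the gripper's body (75 mm by 177 mm) begins 78 mm behind the grasp point.
Start: joints at [-1.254, 0.207, 1.542, -0, 1.393, -0.15], TCP at [0.259, -0.513, 0.179] pointing down, gripper open.
Joint ranges: [-2.73, 2.73], [-0.86, 2.22], [0.23, 2.46], [-1.11, 4.25], [0.08, 2.63], [-2.82, 2.82]. Speed limits (rad/s): [2.79, 2.79, 3.14, 3.14, 3.14, 3.14].

## Interface

Orientations are given as a unit quaternion [w, x, y, z].
In Python, from cell import env, optics, job gives the robot as it stands.
- The arm moves only by the shell command python3 -m inch 'ROWS' [FORCE]. ROWS is JSON, a list of rows, each a list of 7 numbers: the shift along the tool's x, y, z scaled (see below), then the turn, a rotation vector about the tool's x, y, z scaled (see below), then the finger opening in mm, from 0 to 94. In form: [[x, y, z, wx, wy, wz, gripper], ...]. A call has 1 to 5 rows; each row is the pose to reach, as a shift and turn from the pose commanded when the call began, along the tool's axes at that moment; what a row does not reach only later rows make up. The controller multiplies each number of a shift by 80 cm and each number of a turn by 90 degrees. A row lasts 1/8 s, in which the tool goes at most 62.5 mm and 10.7 degrees, less where a joint would pass 70% of its speed; a pose out of reach is approached as far as the arm can. A call with a number of a shift or a turn outside -1 to 1 is refused whole. A call with a gripper value outside its range is refused whole. The fingers move at their own pace and stop on an object; FORCE is the grip in N (left out, the last holds). Time passes only in rows, so rows that repeat a pose let the fingers close. It gives the time, the measured TCP pose, the force, the opening and the grip force at its end, in the units of the state.
- env.get_state(): the state, without advancing time (a new reading comes with each control period).
- optics.read_camera(name): name is "side" or "top" or "wrist"; returns the picture (400x640x3 uint8, blue, green, red); there is no depth.
- optics.calibration(name): a dict with "intrinsics" (3x3 intrinsics, pixels), "distortion" ([k1, k2, p1, p2, k3] as OpenCV has them; the pictures are not rectified), "position" and "rotation" of the camera in the world; the wrist camera has in their place "tool_from_camera" (4x4, takes a point from camera to tool coordinates, whose origin is the TCP and whose axes are the flange's). Camera axes: x right, y down, z forward; pixel columns grow to the right and rows downward; lengths in m; the calibration is good to about 2 mm. A picture is of the moment at which its call begins: read the wrist's pose just before it. calibration takes no time and is no camera call.
- job.close_job(): hands the job in; it is judged then, once.
The state is a dict: "t": time; "q": joint angles; "qvel": joint speeds; "joint_efforts": joint torques, N m; "position": TCP position; "eef_rot": TCP orientation; "ft_force": force on the tool from outside, world axes, zero at the start; "moment": the same for the moment, N m; "opening": finger opening in m; "gripper_force": force on a finger pad.
Only numpy, scipy, OpenCV 4.12 (cv2) and the standard library are available. Lean on these libraries where they do the work, as an engineer would, in place of code of your own. Each camera call takes 0.05 s, during which the arm holds its last target. There are 200 camera calls.

## Task

Get the air fryer lid ready for washing: first slide its vent shutter along one click, to the middle stop, so that it covers the vent port, and leave it there. Then use the puller, never the gripper itself, to hook under each push-on knob still fitted, pull it off its spindle and put it in the glass pie dish. When all the knobs are in the dish, stand the puller upright on the cork trivet again, and do not push the ramekin or the reamer about.

Things in the scene. Friction and masses are not known exactly. Their poses are not given: they have to be found in the camera images.
- unit: grey air fryer lid unit, fixed flat on the counter, 240 (x) x 320 (y) x 70 mm high; origin centre of underside, z up. On its flat top (deck, 70 mm up) a row of five square spindles (12 mm wide, 13 mm high) at x = -10 mm, y = -128, -64, 0, 64, 128 mm. The deck on the -x side of the row is free: bring the puller in along +x. Vent port 34 x 24 mm at x = 80, y = 0 mm
- shutter (a joint): vent shutter position, m: slides along the unit's +y from 0 to 0.06; spring detents (indexed stops) at 0, 0.030, 0.060; starts at the first, 0. It takes up to about 7 N to leave a stop; let go within about 7 mm of the middle stop, the plate is drawn in. Only at the middle stop does it cover the port
- shutter_tab (a point): centre of the top face of the shutter's black upright tab, 30 (unit x) x 12 (unit y) x 30 mm high, on an aluminium plate 44 x 33 x 4 mm just above the deck; tab top is 105.5 mm above the counter. Axes as the unit's
- puller: C-shaped steel puller, 160 g, standing on its fork. Origin: fork's underside, below the handle's axis, mid-pocket (axis of a hooked knob comes here); x to the open tips, z up. Two flat tines 9 wide, 5 thick, 30 mm apart (48 over all), x = -40 to 27 mm, upturned lips 3 mm higher at x = 22 to 27. Back stem x = -40 to -31 mm. A lifted knob's flange rests on the tines and rides along
- puller_grip (a point): point to grip from above, on the axis of the puller's wooden handle, 85 mm above its underside. Handle 20 x 20 mm, upright, 56 to 106 mm above the underside, sides along the puller's x and y; arch bar below it 48 to 56 mm up. Axes as the puller's
- dish: clear glass pie dish, loose, 270 mm over its rim, 38 mm high, wall 4 mm; flat inner floor 5 mm up, about 107 mm in radius; origin centre of underside. Room for four knobs. May get knocked aside
- trivet: fixed cork trivet, 120 x 120 x 12 mm; origin centre of underside; its top is 12 mm up. The puller stands on it at the start
- knob0: push-on knob on the spindle at unit y = -128 mm (None if absent), 30 to 65 g. Upwards from its origin (centre of underside, z up): square skirt 24 x 24 mm, sides along unit x, y, 16 mm high; steel flange 50 mm wide, 16 to 21 mm up; black grip 36 mm wide to 39 mm. Skirt on deck: 16 mm gap under the flange. A clip holds it with 8 to 15 N, gives after 7 mm; clear of the spindle after 13 mm
- knob1: push-on knob like knob0, on the spindle at unit y = -64 mm (None if absent); origin centre of its underside, z up
- knob2: push-on knob like knob0, on the spindle at unit y = 0 mm (None if absent); origin centre of its underside, z up
- knob3: push-on knob like knob0, on the spindle at unit y = 64 mm (None if absent); origin centre of its underside, z up
- knob4: push-on knob like knob0, on the spindle at unit y = 128 mm (None if absent); origin centre of its underside, z up
- ramekin: bystander: coral ceramic ramekin, 86 mm wide, 45 mm high; origin at its underside
- reamer: bystander: wooden citrus reamer lying on its side, 150 mm long, 41 mm thick; origin at its underside
Things that resemble listed ones, but are neither listed nor needed, are in the scene too. Leave any pink look-alike of the knob4 alone.

How it is judged:
By the outcome, as a careful person would: the job done as asked, in the order asked, and still so for the second after the job is handed in, with the robot touching nothing.
Of knob0, knob1, knob2, knob3, knob4 only 3 to 4 are there at a start; the rules pass over those that are not, and their reading is None.
At some moment in a run one of dish may be knocked a few centimetres aside while the robot is not near it.
It also fails if it takes over 200 s, if anything falls off the work surface, if the arm or the gripper's body presses on something with over 40 N, if the wrist force passes 120 N, or if a joint passes its speed limit or range.

## Working session

There is one attempt and no reset: what is moved stays moved. The work goes in short steps, Python scripts to look and compute and a shell command to move; the robot and the scene stay as the last step left them, time stands still between calls to the robot, and variables do not carry over. Pictures are saved under pics/ and viewed, at most 14 in all, crops included, and the job is handed in when it is done.

```bash
ls; mkdir -p pics
cat > h.py <<'E'
import numpy as np, cv2, sys
from cell import env, optics, job
from scipy.spatial.transform import Rotation as R
E
python3 - <<'E'
from h import *
for n in("top","side","wrist"):
    im=optics.read_camera(n); cv2.imwrite(f"pics/{n}0.png",im)
    c=optics.calibration(n); print(n,{k:np.round(v,4).tolist() for k,v in c.items()})
print(env.get_state())
E
```

```text
pics
top {'intrinsics': [[372.3037, 0.0, 316.8887], [0.0, 372.3037, 199.3685], [0.0, 0.0, 1.0]], 'distortion': [-0.0434, 0.0, 0.0, 0.0, 0.0], 'position': [0.3958, -0.0089, 1.0576], 'rotation': [-0.0393, 0.7149, -0.6973, 0.033]}
side {'intrinsics': [[499.0962, 0.0, 327.8564], [0.0, 499.0962, 203.6679], [0.0, 0.0, 1.0]], 'distortion': [-0.1149, 0.0, 0.0, 0.0, 0.0], 'position': [0.4735, 0.8838, 1.0215], 'rotation': [0.0064, -0.0108, 0.9273, -0.3741]}
wrist {'intrinsics': [[326.5253, 0.0, 318.8263], [0.0, 326.5253, 197.8216], [0.0, 0.0, 1.0]], 'distortion': [-0.0462, 0.0, 0.0, 0.0, 0.0], 'tool_from_camera': [[-0.0012, -0.9709, -0.2395, 0.0691], [1.0, -0.0014, 0.0008, 0.0004], [-0.0011, -0.2395, 0.9709, -0.2059], [0.0, 0.0, 0.0, 1.0]]}
{'t': 0.15, 'q': array([-1.25348595e+00,  2.07262465e-01,  1.54255881e+00, -3.21132096e-05,
        1.39347865e+00, -1.50491943e-01]), 'qvel': array([ 0.00039378, -0.00244542, -0.00500235,  0.00047606, -0.00026219,
        0.00027477]), 'joint_efforts': array([-1.68580291e-04, -3.71313930e+01, -2.81812030e+01,  6.99423789e-02,
        3.27380863e-02, -1.02538929e-04]), 'position': array([ 0.2590651 , -0.51261986,  0.17786765]), 'eef_rot': array([-8.49350235e-04,  9.72768598e-01,  2.31776889e-01, -8.68659321e-05]), 'ft_force': array([-0.23444936,  0.42337321,  0.54977162]), 'moment': array([-0.04010628,  0.01280631,  0.01811531]), 'gripper_force': 0.0, 'opening': 0.09381484946062342}
```

View pics/top0.png

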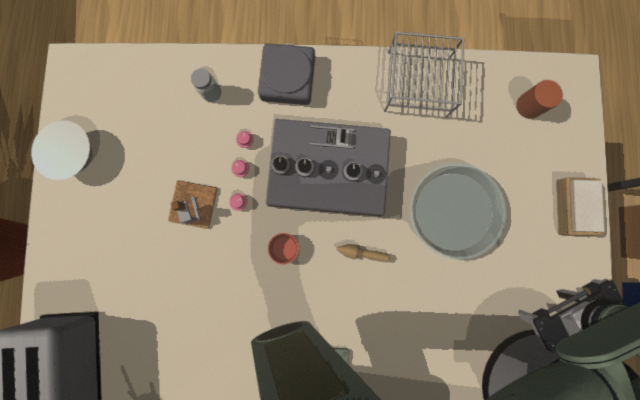

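View pics/side0.png

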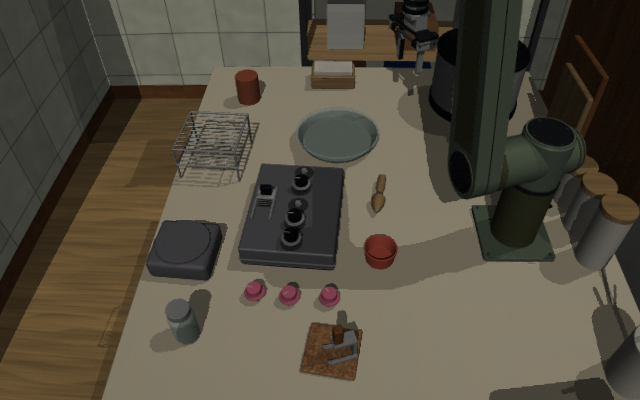

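Candidates: knobs at top (281,165), (305,166), (353,171), with dark features at (329,169), (376,173). Pink look-alikes are at (244,139), (240,168), (238,202). The puller is on the trivet (190,208), and the shutter tab is near (345,137). I'll check these in close crops.

Run:
```python
import cv2
a=cv2.imread("pics/top0.png");s=cv2.imread("pics/side0.png")
c=cv2.resize(a[110:225,160:320+80],None,fx=3.3,fy=3.3,interpolation=cv2.INTER_CUBIC);c=cv2.convertScaleAbs(c,alpha=1.7,beta=10)
cv2.imwrite("pics/topc.png",c)
c=cv2.resize(s[150:390,220:400],None,fx=2.5,fy=2.5,interpolation=cv2.INTER_CUBIC);c=cv2.convertScaleAbs(c,alpha=1.7,beta=10)
cv2.imwrite("pics/sidec.png",c)
```

```text
(no output)
```

View pics/topc.png

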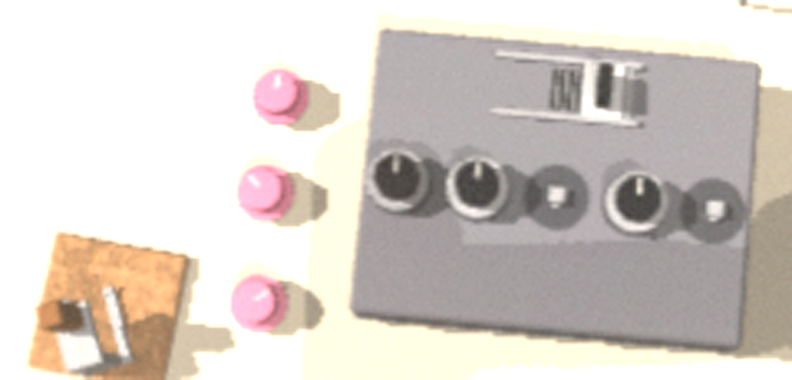

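View pics/sidec.png

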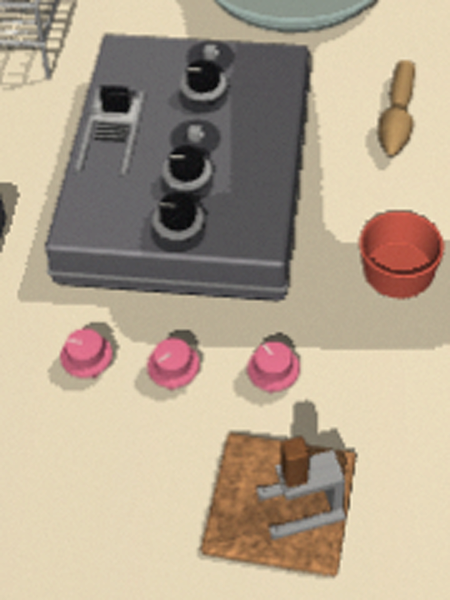

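Three knobs are fitted: knob4 (397,178), knob3 (477,187) and knob1 (638,200) in the crop. The spindles at knob2 (558,195) and knob0 (715,208) are bare. The three black-gripped, steel-flanged ones are real and the pink ones beside the unit are look-alikes. The shutter tab is at (604,87), with +y pointing left. The puller stands on the trivet with its tips towards +x.

```bash
cat >> h.py <<'E'
def q2R(q): return R.from_quat(np.r_[q[1:],q[0]]).as_matrix()
def cam(n,st=None):
    c=optics.calibration(n)
    K=np.array(c["intrinsics"]);d=np.array(c["distortion"])
    if n=="wrist":
        st=st or env.get_state(); T=np.eye(4);T[:3,:3]=q2R(st["eef_rot"]);T[:3,3]=st["position"]
        T=T@np.array(c["tool_from_camera"]); return K,d,T[:3,:3],T[:3,3]
    r=np.array(c["rotation"]); r=r if r.shape==(3,3) else q2R(r)
    return K,d,r,np.array(c["position"])
def hit(C,uv,z):
    K,d,r,p=C; u=cv2.undistortPoints(np.array(uv,float).reshape(-1,1,2),K,d).reshape(-1,2)
    v=np.c_[u,np.ones(len(u))]@r.T; return p+v*((z-p[2])/v[:,2])[:,None]
def proj(C,X):
    K,d,r,p=C; return cv2.projectPoints(np.atleast_2d((np.array(X)-p)@r),np.zeros(3),np.zeros(3),K,d)[0].reshape(-1,2)
def fit2(L,W):  # planar pose: local->world
    L,W=np.array(L,float),np.array(W,float); l=L-L.mean(0);w=W-W.mean(0)
    a=np.arctan2((l[:,0]*w[:,1]-l[:,1]*w[:,0]).sum(),(l*w).sum()); c,s=np.cos(a),np.sin(a)
    t=W.mean(0)-np.array([[c,-s],[s,c]])@L.mean(0); return a,t
E
cat > coarse.py <<'E'
from h import *
C=cam("top"); f=lambda p,z: hit(C,np.array(p,float)/3.3+[160,110],z)[:,:2]
sp=f([(558,195),(715,208)],.083); kn=f([(397,178),(477,187),(638,200)],.109)
a,t=fit2([(-.01,0),(-.01,-.128),(-.01,.128),(-.01,.064),(-.01,-.064)],np.r_[sp,kn]); print("unit",np.degrees(a),t,kn,sp)
print("deckc",f([(380,30),(760,65),(740,345),(355,312)],.07).mean(0))
tab=f([(604,87)],.1055);print("tab",tab)
print("trivet",f([(60,235),(187,253)],.012),"handle",f([(58,310)],.118))
print(hit(C,[(459,211)],.038),hit(C,[(284,249)],.045),hit(C,[(345,251),(388,258)],.02))
S=cam("side"); print("handle side",hit(S,np.array([(295,442)])/2.5+[220,150],.118), "tab side",hit(S,np.array([(115,90)])/2.5+[220,150],.1055))
g=lambda p,z: hit(S,np.array(p,float)/2.5+[220,150],z)[:,:2]
print("tips",g([(262,492),(273,532)],.018),"back",g([(340,515)],.013))
E
python3 coarse.py
```

```text
unit -3.041696015165511 [ 0.58550859 -0.02933234] [[ 0.58303577  0.09778657]
 [ 0.5773343   0.03476082]
 [ 0.57005433 -0.09147927]] [[ 0.57733712 -0.02937342]
 [ 0.56985188 -0.15570324]]
deckc [ 0.58721554 -0.02991097]
tab [[ 0.66097393 -0.06351184]]
trivet [[0.54556873 0.40007242]
 [0.53242098 0.28797266]] handle [[0.47170903 0.35640224]]
[[ 0.47782223 -0.3906716   0.038     ]] [[0.36274114 0.0867662  0.045     ]] [[ 0.36076087 -0.07970703  0.02      ]
 [ 0.34442664 -0.19876412  0.02      ]]
handle side [[0.46925989 0.3622243  0.118     ]] tab side [[ 0.66423928 -0.06001343  0.1055    ]]
tips [[0.49728357 0.3553178 ]
 [0.48670254 0.39332205]] back [[0.42854147 0.37354383]]
```

```bash
cat > go.py <<'E'
from h import *
# go.py x y z yaw_deg -> row numbers from the present pose (tool down, tool x at yaw)
def row(x,y,z,yaw,st):
    A=q2R(st["eef_rot"]); B=R.from_euler('z',yaw,degrees=True).as_matrix()@np.diag([1,-1,-1.])
    s=A.T@(np.array([x,y,z])-st["position"])/.8; w=R.from_matrix(A.T@B).as_rotvec()/(np.pi/2)
    return np.round(np.r_[s,w],4).tolist()
if __name__=="__main__":
    st=env.get_state(); print(row(*map(float,sys.argv[1:5]),st))
E
python3 go.py 0.66 -0.06 0.22 -3
```

```text
[0.7025, -0.2791, -0.052, -0.0011, 0.0001, 0.3311]
```

```bash
python3 -m inch '[[0.7025,-0.2791,-0.052,0,0,0.331,60],[0.7025,-0.2791,-0.052,0,0,0.331,60],[0.7025,-0.2791,-0.052,0,0,0.331,60],[0.7025,-0.2791,-0.052,0,0,0.331,60],[0.7025,-0.2791,-0.052,0,0,0.331,60]]'; python3 go.py 0.66 -0.06 0.22 -3
```

```text
t: 0.78
position: [0.4623, -0.2837, 0.1996]
eef_rot: [-0.0, 1.0, -0.026, -0.0]
ft_force: [0.7, -0.1, 0.2]
opening: 0.0601
gripper_force: 0.0
[0.2322, -0.2922, -0.0255, -0.0, 0.0001, -0.0001]
```

```bash
python3 -m inch '[[0.2322,-0.2922,-0.0255,0,0,0,60],[0.2322,-0.2922,-0.0255,0,0,0,60],[0.2322,-0.2922,-0.0255,0,0,0,60],[0.2322,-0.2922,-0.0255,0,0,0,60],[0.2322,-0.2922,-0.0255,0,0,0,60]]'
python3 - <<'E'
from h import *
import json
st=env.get_state(); im=optics.read_camera("wrist"); cv2.imwrite("pics/w1.png",im); C=cam("wrist",st)
a=np.radians(-3.04); r=np.array([[np.cos(a),-np.sin(a)],[np.sin(a),np.cos(a)]]);t=[.5855,-.0293]
for l,z in [((-.01,-.064),.109),((-.01,0),.083),((-.01,.064),.109),((-.01,-.128),.083)]:
    print(l,proj(C,np.r_[r@l+t,z]))
print(proj(C,[.6625,-.062,.1055]),st["position"])
E
```

```text
t: 1.4
position: [0.6601, -0.0593, 0.2197]
eef_rot: [-0.0, 1.0, -0.025, -0.0]
ft_force: [0.2, -0.1, -0.1]
opening: 0.0603
gripper_force: 0.0
(-0.01, -0.064) [[354.0607535  268.90120979]]
(-0.01, 0) [[295.26959399 258.60038904]]
(-0.01, 0.064) [[233.32695316 268.65657968]]
(-0.01, -0.128) [[407.73354629 258.460853  ]]
[[320.78397372 186.16101485]] [ 0.66013945 -0.05931658  0.21973976]
```

View pics/w1.png

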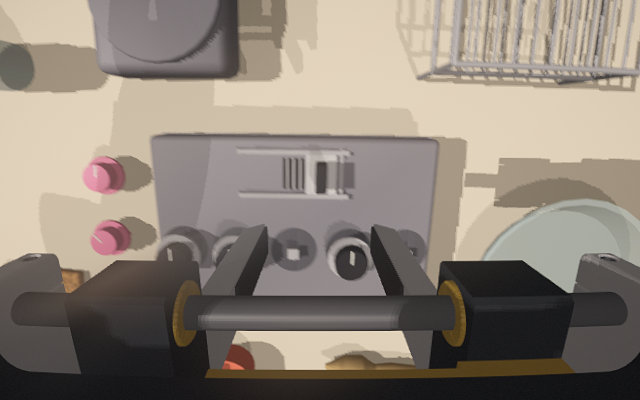

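Run:
```python
import cv2
a=cv2.imread("pics/w1.png")
c=cv2.resize(a[120:280,145:445],None,fx=2.65,fy=2.65,interpolation=cv2.INTER_CUBIC);c=cv2.convertScaleAbs(c,alpha=1.5,beta=10)
cv2.imwrite("pics/w1c.png",c)
```

```text
(no output)
```

View pics/w1c.png

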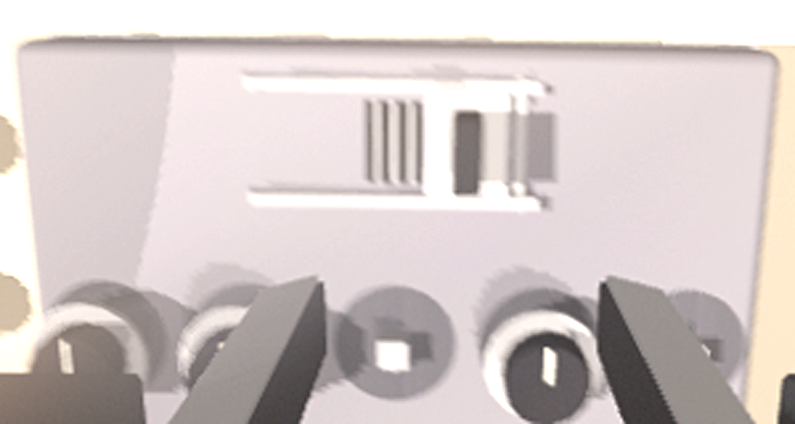

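Run:
```python
from h import *
C=cam("wrist"); f=lambda p,z: hit(C,np.array(p,float)/2.65+[145,120],z)[:,:2]
print("tab",f([(468,152)],.1055),"sp2",f([(392,355)],.083),"k1",f([(547,372)],.109)," corners",f([(22,50),(778,55)],.07))
st=env.get_state()
T=q2R(st["eef_rot"])
for x in(-.008,.008):
  for z in(0,-.03): print(x,z,[proj(C,st["position"]+T@np.array([x,y,z])).round(1).tolist() for y in(-.03,.03,.045)])
```

```text
tab [[ 0.67503583 -0.05763704]] sp2 [[ 0.58495032 -0.02121382]] k1 [[ 0.58600533 -0.08488757]]  corners [[ 0.72017256  0.1238195 ]
 [ 0.70309254 -0.18593081]]
-0.008 0 [[[273.4, 236.5]], [[362.9, 236.3]], [[385.2, 236.3]]]
-0.008 -0.03 [[[266.5, 254.7]], [[369.7, 254.6]], [[395.4, 254.4]]]
0.008 0 [[[272.5, 213.6]], [[363.7, 213.4]], [[386.4, 213.4]]]
0.008 -0.03 [[[265.3, 228.6]], [[370.8, 228.5]], [[397.0, 228.4]]]
```

Run:
```python
from h import *
a=cv2.imread("pics/w1.png"); b=optics.read_camera("wrist"); cv2.imwrite("pics/w1b.png",b)
g=lambda i:np.float32(cv2.cvtColor(i,6))[20:230]
print(cv2.phaseCorrelate(g(a),g(b))); st=env.get_state(); print(st["position"],st["qvel"].round(4),st["t"])
# grip-circle / spindle detection by threshold in both
C=cam("top"); t=cv2.imread("pics/top0.png"); S=cam("side"); s=cv2.imread("pics/side0.png")
for n,im,Cm,sc in(("top",t,C,6),("side",s,S,4)):
    pts={"top":[(345,136),(329,169),(376,173),(353,170),(305,166),(281,164)],"side":[]}[n]
# side camera coarse for the same
f=lambda p,z: hit(S,np.array(p,float)/2.5+[220,150],z)[:,:2].round(4).tolist()
print("side: k1,k3,k4",f([(203,75),(187,163),(178,213)],.109),"sp0,2",f([(211,50),(196,132)],.083))
```

```text
((6.868772924117536, 4.652767893797218), 0.6499388111962212)
[ 0.66124166 -0.05707092  0.2194287 ] [-0.0636 -0.0347  0.0559 -0.057   0.0138 -0.0318] 1.5
side: k1,k3,k4 [[0.572, -0.0812], [0.5801, 0.0463], [0.5841, 0.1116]] sp0,2 [[0.5684, -0.1496], [0.5768, -0.0218]]
```

```bash
python3 -m inch '[[0,0,0,0,0,0,60],[0,0,0,0,0,0,60],[0,0,0,0,0,0,60],[0,0,0,0,0,0,60]]'
python3 - <<'E'
from h import *
st=env.get_state(); b=optics.read_camera("wrist"); cv2.imwrite("pics/w2.png",b); print(st["position"],st["qvel"].round(4))
c=cv2.resize(b[120:280,145:445],None,fx=2.65,fy=2.65,interpolation=cv2.INTER_CUBIC);c=cv2.convertScaleAbs(c,alpha=1.3,beta=5)
cv2.imwrite("pics/w2c.png",c)
E
```

```text
t: 2.0
position: [0.6587, -0.0626, 0.2203]
eef_rot: [0.0, 1.0, -0.027, 0.0]
ft_force: [-0.5, -0.2, -0.4]
opening: 0.0602
gripper_force: 0.0
[ 0.65866858 -0.06258244  0.22032832] [ 0.006   0.002  -0.0038  0.002   0.0007  0.0021]
```

View pics/w2c.png

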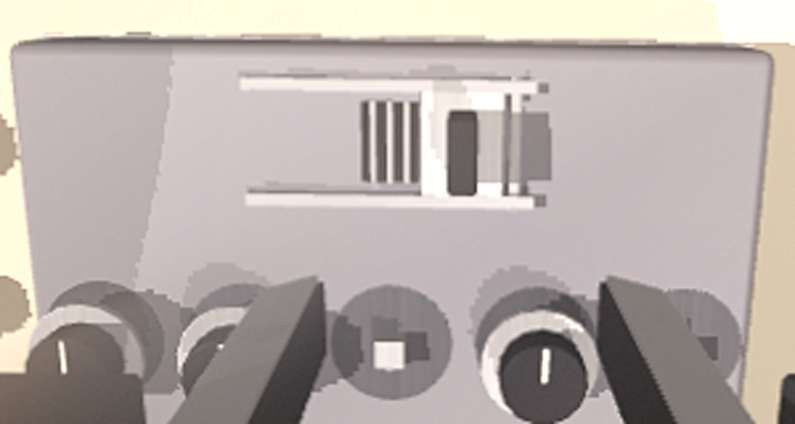

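Sharp now: tab top (462,153), spindle 2 (389,355), knob1 grip (543,374), far corners (12,47) and (772,57) in the crop.

Run:
```python
from h import *
st=env.get_state(); print(st["position"])
C=cam("wrist",st); f=lambda p,z: hit(C,np.array(p,float)/2.65+[145,120],z)[:,:2].round(4).tolist()
print("tab",f([(462,153)],.1055),"sp2",f([(389,355)],.083),"k1",f([(543,374)],.109)," corners",f([(12,47),(772,57)],.07))
```

```text
[ 0.65875377 -0.06241484  0.22028237]
tab [[0.6697, -0.0641]] sp2 [[0.58, -0.0281]] k1 [[0.5797, -0.0915]]  corners [[0.7178, 0.1183], [0.6963, -0.1929]]
```

Run:
```python
from h import *
C=cam("wrist"); f=lambda p,z: (hit(C,np.array(p,float)/2.65+[145,120],z)[:,:2]).round(4)
print("tab",f([(462,196)],.1055)+[.015,0],"sp2",f([(389,370)],.083)+[.006,0],"k1",f([(543,422)],.109)+[.018,0])
```

```text
tab [[ 0.6681 -0.0632]] sp2 [[ 0.579  -0.0276]] k1 [[ 0.5766 -0.0909]]
```

```bash
python3 go.py 0.6655 -0.0635 0.085 -3.04
```

```text
[0.0085, 0.0009, 0.1691, 0.0, -0.0001, -0.0002]
```

```bash
python3 -m inch '[[0.0085,0.001,0.08,0,0,0,50],[0.0085,0.001,0.12,0,0,0,50],[0.0085,0.001,0.155,0,0,0,50],[0.0085,0.001,0.169,0,0,0,50],[0.0085,0.001,0.169,0,0,0,50]]' 12; python3 -m inch '[[0,0,0,0,0,0,50],[0,0,0,0,0,0,0],[0,0,0,0,0,0,0],[0,0,0,0,0,0,0],[0,0,0,0,0,0,0]]'
```

```text
t: 2.68
position: [0.6654, -0.0629, 0.0845]
eef_rot: [-0.0, 1.0, -0.026, -0.001]
ft_force: [0.8, -0.2, 0.9]
opening: 0.0497
gripper_force: 0.0
t: 3.3
position: [0.6658, -0.0628, 0.085]
eef_rot: [0.0, 1.0, -0.026, 0.0]
ft_force: [0.8, -0.1, -0.4]
opening: 0.0135
gripper_force: 0.0
```

```bash
python3 -m inch '[[0,0,0,0,0,0,0],[0,0,0,0,0,0,0],[0,0,0,0,0,0,0]]';python3 -m inch '[[0,-0.006,0,0,0,0,0],[0,-0.014,0,0,0,0,0],[0,-0.022,0,0,0,0,0],[0,-0.03,0,0,0,0,0],[0,-0.0375,0,0,0,0,0]]';python3 -m inch '[[0,0,0,0,0,0,0],[0,0,0,0,0,0,0]]'
```

```text
t: 3.68
position: [0.6658, -0.0628, 0.0849]
eef_rot: [0.0, 1.0, -0.026, -0.0]
ft_force: [0.2, -0.4, -0.2]
opening: 0.0003
gripper_force: 0.0
t: 4.3
position: [0.6674, -0.0322, 0.0849]
eef_rot: [-0.0, 1.0, -0.026, -0.0]
ft_force: [0.9, -0.2, 0.4]
opening: 0.0002
gripper_force: 0.0
t: 4.55
position: [0.6674, -0.0329, 0.0849]
eef_rot: [0.0, 1.0, -0.026, 0.0]
ft_force: [-0.0, -0.2, 0.3]
opening: 0.0008
gripper_force: 0.0
```

The gripper closed on nothing, so I'll look.

Run:
```python
from h import *
b=optics.read_camera("wrist"); t=optics.read_camera("side")
c=np.hstack([b[60:320,190:450],t[150:280,220:350].repeat(2,0).repeat(2,1)]); c=cv2.resize(c,(800,400)); cv2.imwrite("pics/m1.png",cv2.convertScaleAbs(c,alpha=1.3))
```

```text
(no output)
```

View pics/m1.png

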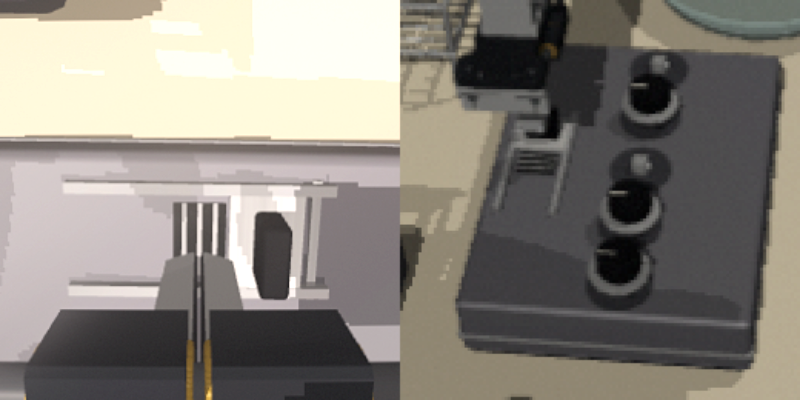

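Run:
```python
from h import *
st=env.get_state();C=cam("wrist",st);print(st["position"],st["eef_rot"])
f=lambda p,z: (hit(C,np.array(p,float)/(400/260)+[190,60],z)[:,:2]).round(4).tolist()
print("tab bottom/top edge",f([(272,298),(272,212)],.1055),f([(272,212)],.0755),"finger tip",f([(197,255)],.085),"rails",f([(150,185),(150,290)],.073),"far edge",f([(150,141)],.07))
S=cam("side");g=lambda p,z:hit(S,(np.array(p,float)-[400,0])/(400/260)/2+[220,150],z)[:,:2].round(4).tolist()
print("side finger",g([(545,135)],.085),"rails",g([(500,205),(557,208)],.073))
```

```text
[ 0.66737668 -0.03306452  0.08491164] [ 4.80928293e-05  9.99657163e-01 -2.61830706e-02  5.71731749e-06]
tab bottom/top edge [[0.6543, -0.0622], [0.6895, -0.0628]] [[0.6819, -0.067]] finger tip [[0.667, -0.033]] rails [[0.6964, -0.0138], [0.647, -0.01]] far edge [[0.7154, -0.015]]
side finger [[0.6621, -0.0511]] rails [[0.6934, 0.0207], [0.645, 0.023]]
```

Run:
```python
from h import *
S=cam("side"); d=lambda X:((proj(S,X)-[220,150])*2*(400/260)+[400,0]).round().tolist()
p=np.array([.6674,-.033,.085])
for dz in(0,.03,.06,.1): print(dz,d(p+[0,0,dz]))
for y in(-.063,-.048,-.033): print("tab top",y,d([.667,y,.1055]),d([.667,y,.0755]))
W=cam("wrist"); print(proj(W,p+[.008,0,0]),proj(W,p+[.008,0,.03]))
```

```text
0 [[537.0, 150.0]]
0.03 [[533.0, 125.0]]
0.06 [[530.0, 99.0]]
0.1 [[525.0, 63.0]]
tab top -0.063 [[539.0, 108.0]] [[542.0, 133.0]]
tab top -0.048 [[537.0, 120.0]] [[540.0, 145.0]]
tab top -0.033 [[535.0, 133.0]] [[538.0, 158.0]]
[[317.37324826 213.55443541]] [[317.22080911 228.63484498]]
```

```bash
python3 -m inch '[[0,0,0.0025,0,0,0,0],[0,0,0.005,0,0,0,0],[0,0,0.0075,0,0,0,0],[0,0,0.01,0,0,0,0],[0,0,0.0125,0,0,0,0]]';python3 -m inch '[[0,0,0.0025,0,0,0,0],[0,0,0.005,0,0,0,0],[0,0,0.0075,0,0,0,0]]'
```

```text
t: 5.28
position: [0.6674, -0.0328, 0.0747]
eef_rot: [-0.0, 1.0, -0.026, -0.0]
ft_force: [0.3, -0.1, -0.2]
opening: 0.0004
gripper_force: 0.0
t: 5.65
position: [0.6674, -0.0328, 0.0688]
eef_rot: [0.0, 1.0, -0.026, 0.0]
ft_force: [0.4, -0.0, 0.9]
opening: 0.0002
gripper_force: 0.0
```

```bash
for i in 1 2; do python3 -m inch '[[0,0,0.0025,0,0,0,0],[0,0,0.005,0,0,0,0],[0,0,0.0075,0,0,0,0],[0,0,0.01,0,0,0,0]]' | egrep 'posi|ft'; done
```

```text
position: [0.6674, -0.0328, 0.0608]
ft_force: [-0.1, 0.2, 0.1]
position: [0.6674, -0.0328, 0.0528]
ft_force: [0.1, -0.0, -0.1]
```

```bash
for i in 1 2 3; do python3 -m inch '[[0,0,0.0025,0,0,0,0],[0,0,0.0025,0,0,0,0]]' | egrep 'posi|ft'; done
```

```text
position: [0.6672, -0.0328, 0.0507]
ft_force: [-0.3, -0.3, -0.4]
position: [0.6672, -0.0328, 0.0487]
ft_force: [-0.2, -1.1, -0.4]
position: [0.6672, -0.0328, 0.0467]
ft_force: [0.2, 0.5, 0.1]
```

Run:
```python
from h import *
b=optics.read_camera("wrist"); t=optics.read_camera("side")
c=np.hstack([b[60:320,190:450],cv2.resize(t[150:280,220:350],(260,260))]); c=cv2.resize(c,(800,400)); cv2.imwrite("pics/m2.png",cv2.convertScaleAbs(c,alpha=1.4))
```

```text
(no output)
```

View pics/m2.png

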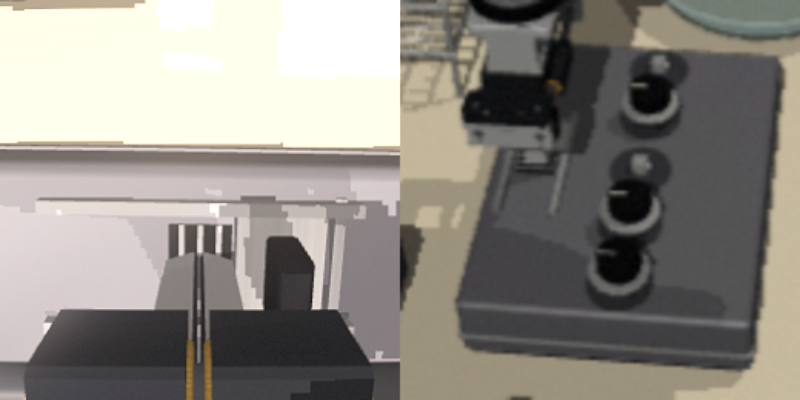

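The fingers really end about 30 mm short of the reported TCP; the wrist and side views agree and there was no deck contact at z=.047. So the grip went over the tab. I'll redo it lower.

```bash
python3 -m inch '[[0,0,-0.03,0,0,0,0],[0,0,-0.058,0,0,0,0],[0,0.02,-0.058,0,0,0,50],[0,0.0375,-0.058,0,0,0,50],[0,0.0375,-0.058,0,0,0,50]]' 12|egrep 'pos|open';python3 -m inch '[[0,0,0,0,0,0,50],[0,0,0.02,0,0,0,50],[0,0,0.04,0,0,0,50],[0,0,0.05,0,0,0,50],[0,0,0.05,0,0,0,50]]'|egrep 'pos|open|ft';python3 -m inch '[[0,0,0,0,0,0,0],[0,0,0,0,0,0,0],[0,0,0,0,0,0,0],[0,0,0,0,0,0,0],[0,0,0,0,0,0,0]]'
```

```text
position: [0.6646, -0.0645, 0.0917]
opening: 0.0271
position: [0.6646, -0.0624, 0.0515]
ft_force: [0.2, -0.1, -0.0]
opening: 0.0499
t: 9.38
position: [0.666, -0.0631, 0.0537]
eef_rot: [0.0, 1.0, -0.026, 0.0]
ft_force: [0.7, 0.5, 0.8]
opening: 0.0121
gripper_force: 12.0
```

Gripped, 12.1 mm. Now slide +y 30 mm.

```bash
python3 -m inch '[[0,-0.01,0,0,0,0,0],[0,-0.02,0,0,0,0,0],[0,-0.03,0,0,0,0,0],[0,-0.0375,0,0,0,0,0],[0,-0.0375,0,0,0,0,0]]'|egrep 'pos|open|ft';python3 -m inch '[[0,0,0,0,0,0,0],[0,0,0,0,0,0,0],[0,0,0,0,0,0,0]]'
```

```text
position: [0.668, -0.0326, 0.0536]
ft_force: [2.2, -1.8, 0.4]
opening: 0.0119
t: 10.38
position: [0.668, -0.0326, 0.0537]
eef_rot: [-0.0, 1.0, -0.026, 0.001]
ft_force: [2.9, -0.6, 1.8]
opening: 0.0117
gripper_force: 12.0
```

```bash
python3 -m inch '[[0,0,0,0,0,0,40],[0,0,0,0,0,0,40],[0,0,-0.07,0,0,0,60],[0,0,-0.14,0,0,0,60],[0,0,-0.2,0,0,0,60]]'|egrep 'pos|open|ft'; python3 go.py .45 .36 .25 16
```

```text
position: [0.667, -0.0326, 0.2151]
ft_force: [-0.5, 0.1, -0.4]
opening: 0.058
[-0.2963, -0.476, -0.0434, -0.0002, 0.0002, -0.2108]
```

```bash
python3 -m inch '[[-0.2963,-0.476,-0.0434,0,0,-0.211,60],[-0.2963,-0.476,-0.0434,0,0,-0.211,60],[-0.2963,-0.476,-0.0434,0,0,-0.211,60],[-0.2963,-0.476,-0.0434,0,0,-0.211,60],[-0.2963,-0.476,-0.0434,0,0,-0.211,60]]'|egrep 'pos'; python3 go.py .45 .36 .25 16
```

```text
position: [0.5147, 0.2414, 0.2372]
[-0.0369, -0.1648, -0.0159, -0.0002, 0.0009, 0.0]
```

```bash
python3 -m inch '[[-0.037,-0.165,-0.016,0,0,0,60],[-0.037,-0.165,-0.016,0,0,0,60],[-0.037,-0.165,-0.016,0,0,0,60],[-0.037,-0.165,-0.016,0,0,0,60],[-0.037,-0.165,-0.016,0,0,0,60]]'|egrep 'pos'; python3 -m inch '[[0,0,0,0,0,0,60],[0,0,0,0,0,0,60],[0,0,0,0,0,0,60],[0,0,0,0,0,0,60],[0,0,0,0,0,0,60]]'|egrep pos
python3 - <<'E'
from h import *
st=env.get_state(); b=optics.read_camera("wrist"); t=optics.read_camera("top"); cv2.imwrite("pics/w3.png",b); cv2.imwrite("pics/top3.png",t)
print(st["position"],st["qvel"].round(3))
c=np.vstack([cv2.resize(b[80:290,200:440],(800,400))[:, :],]); c=cv2.resize(b[70:290,180:460],None,fx=2.7,fy=2.7,interpolation=cv2.INTER_CUBIC)
u=cv2.resize(t[120:170,300:390],None,fx=2,fy=2,interpolation=cv2.INTER_CUBIC); c[:100,:180]=u
cv2.imwrite("pics/w3c.png",cv2.convertScaleAbs(c,alpha=1.3))
E
```

```text
position: [0.4524, 0.3572, 0.2497]
position: [0.4519, 0.3586, 0.2503]
[0.45190031 0.35860713 0.25027523] [ 0.002 -0.     0.    -0.     0.    -0.001]
```

View pics/w3c.png

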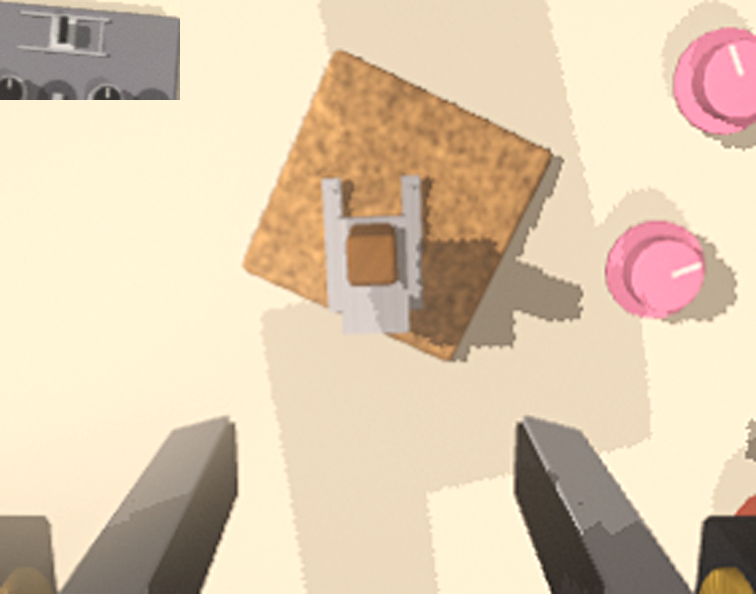

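Run:
```python
from h import *
C=cam("wrist"); f=lambda p,z: (hit(C,np.array(p,float)/2.7+[180,70],z)[:,:2])
print("handle",f([(372,258),(347,258),(397,258),(372,232),(372,287)],.118).round(4).tolist())
L=f([(322,180),(328,298)],.017);Rr=f([(422,178),(424,298)],.017)
for P in(L,Rr): d=P[0]-P[1]; print(P.round(4).tolist(),np.degrees(np.arctan2(d[1],d[0])))
a,t=fit2([(.027,.024),(.027,-.024)],np.r_[L[:1],Rr[:1]]); print("puller",np.degrees(a),t)
H=f([(347,232),(397,232),(347,287),(397,287)],.118); d=H[:2].mean(0)-H[2:].mean(0); print(np.degrees(np.arctan2(d[1],d[0])), H.mean(0))
```

```text
handle [[0.4714, 0.3647], [0.4688, 0.3739], [0.4741, 0.3554], [0.4811, 0.3674], [0.4605, 0.3616]]
[[0.4877, 0.3951], [0.4317, 0.3767]] 18.110302220304575
[[0.5022, 0.3481], [0.445, 0.33]] 17.609191486049163
puller 17.065528462263 [0.46914124 0.3636515 ]
15.898880116480756 [0.47078749 0.36448625]
```

```bash
python3 go.py .470 .364 .05 17
```

```text
[0.0236, -0.0002, 0.2503, 0.0, -0.0, -0.011]
```

```bash
python3 -m inch '[[0.0236,0,0.05,0,0,-0.011,60],[0.0236,0,0.11,0,0,-0.011,60],[0.0236,0,0.17,0,0,-0.011,60],[0.0236,0,0.22,0,0,-0.011,60],[0.0236,0,0.25,0,0,-0.011,60]]' 50|egrep 'pos|ft'; python3 -m inch '[[0,0,0,0,0,0,60],[0,0,0,0,0,0,60],[0,0,0,0,0,0,0],[0,0,0,0,0,0,0],[0,0,0,0,0,0,0]]';python3 -m inch '[[0,0,0,0,0,0,0],[0,0,0,0,0,0,0],[0,0,0,0,0,0,0],[0,0,0,0,0,0,0],[0,0,0,0,0,0,0]]'
```

```text
position: [0.4684, 0.363, 0.0475]
ft_force: [0.6, 0.1, -0.3]
t: 14.22
position: [0.4704, 0.3641, 0.051]
eef_rot: [-0.0, 0.989, 0.148, 0.001]
ft_force: [-0.0, 0.4, -1.0]
opening: 0.0337
gripper_force: 0.0
t: 14.85
position: [0.4701, 0.364, 0.0504]
eef_rot: [-0.0, 0.989, 0.148, 0.0]
ft_force: [-1.1, 1.1, 1.3]
opening: 0.0196
gripper_force: 50.0
```

```bash
python3 -m inch '[[0,0,-0.02,0,0,0,0],[0,0,-0.06,0,0,0,0],[0,0,-0.12,0,0,0,0],[0,0,-0.185,0,0,0,0],[0,0,-0.185,0,0,0,0]]'|egrep 'pos|ft|open'; python3 go.py .5245 .1032 .198 -3.3
```

```text
position: [0.4737, 0.3657, 0.2051]
ft_force: [0.3, 0.0, -1.6]
opening: 0.0195
[-0.0353, 0.3324, 0.0076, -0.0029, -0.0075, 0.2255]
```

```bash
python3 -m inch '[[-0.006,0.055,0,0,0,0.05,0],[-0.014,0.12,0,0,0,0.11,0],[-0.02,0.19,0,0,0,0.16,0],[-0.03,0.26,0,0,0,0.21,0],[-0.035,0.31,0,0,0,0.2255,0]]'|egrep 'pos'; python3 -m inch '[[0,0,0,0,0,0,0],[0,0,0,0,0,0,0],[0,0,0,0,0,0,0],[0,0,0,0,0,0,0]]'; python3 go.py .5245 .1032 .1124 -3.3
```

```text
position: [0.5145, 0.116, 0.1965]
t: 16.6
position: [0.5154, 0.1196, 0.198]
eef_rot: [-0.0, 1.0, -0.028, -0.0]
ft_force: [0.5, 0.2, -1.9]
opening: 0.0197
gripper_force: 50.0
[0.0126, 0.0198, 0.107, -0.0001, 0.0003, 0.0012]
```

```bash
python3 -m inch '[[0.0126,0.0198,0.02,0,0,0.001,0],[0.0126,0.0198,0.05,0,0,0.001,0],[0.0126,0.0198,0.08,0,0,0.001,0],[0.0126,0.0198,0.1,0,0,0.001,0],[0.0126,0.0198,0.107,0,0,0.001,0]]'|egrep 'pos|ft'; python3 -m inch '[[0,0,0,0,0,0,0],[0,0,0,0,0,0,0],[0,0,0,0,0,0,0]]'; python3 go.py .5845 .0997 .1124 -3.3
python3 - <<'E'
from h import *
s=optics.read_camera("side");t=optics.read_camera("top")
a=cv2.resize(s[190:280,240:350],(480,393),interpolation=cv2.INTER_CUBIC);b=cv2.resize(t[125:225,260:340],(314,393),interpolation=cv2.INTER_CUBIC)
cv2.imwrite("pics/k4.png",cv2.convertScaleAbs(np.hstack([a,b]),alpha=1.7,beta=10))
E
```

```text
position: [0.524, 0.1016, 0.1109]
ft_force: [-0.2, 0.1, -1.1]
t: 17.6
position: [0.5257, 0.1021, 0.1136]
eef_rot: [-0.0, 1.0, -0.03, 0.001]
ft_force: [0.1, -0.1, -0.8]
opening: 0.0198
gripper_force: 50.0
[0.0735, -0.0013, 0.0017, -0.0001, -0.0013, -0.0009]
```

View pics/k4.png

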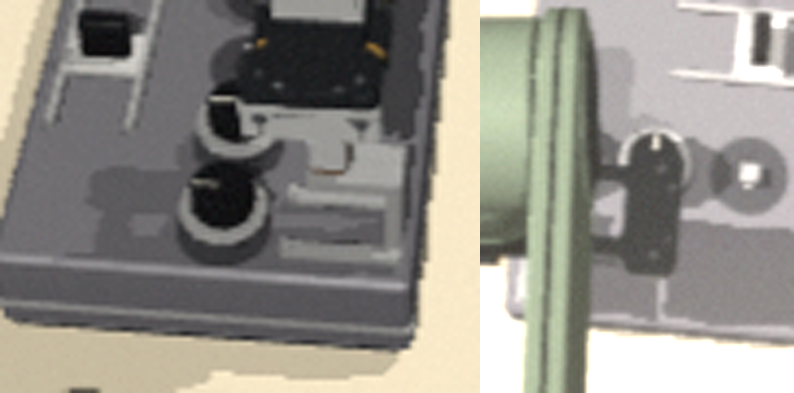

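The fork stands clear in front of knob4, tips at (295,190) and (285,240) and knob ring near (225,212). Checking the alignment numerically.

Run:
```python
from h import *
S=cam("side"); f=lambda p,z: hit(S,np.array(p,float)/4.364+[240,190],z)[:,:2].round(4).tolist()
print("tips (upper face z.082)",f([(293,187),(282,239)],.082),"knob top",f([(222,190)],.109),"flange",f([(224,213)],.091))
d=lambda X:((proj(S,X)-[240,190])*4.364).round(1).tolist()
a=np.radians(-3.3);o=np.array([.5257,.1021]);r=np.array([[np.cos(a),-np.sin(a)],[np.sin(a),np.cos(a)]])
print("pred tips",[d(np.r_[o+r@l,.083]) for l in([.027,-.0195],[.027,.0195])],"pred knob top",d([.5844,.0997,.109]),"flange",d([.5844,.0997,.091]))
st=env.get_state(); print(st["position"])
```

```text
tips (upper face z.082) [[0.5485, 0.0802], [0.5525, 0.1183]] knob top [[0.5853, 0.1064]] flange [[0.5851, 0.1078]]
pred tips [[[287.4, 186.9]], [[279.5, 240.2]]] pred knob top [[224.6, 180.9]] flange [[226.4, 201.9]]
[0.5253769  0.10215577 0.11332317]
```

```bash
python3 -m inch '[[0.012,-0.001,0.001,0,0,0,0],[0.026,-0.001,0.001,0,0,0,0],[0.038,-0.001,0.001,0,0,0,0],[0.046,-0.001,0.001,0,0,0,0],[0.052,-0.001,0.001,0,0,0,0]]'; python3 -m inch '[[0.006,0,0,0,0,0,0],[0.014,0,0,0,0,0,0],[0.021,0,0,0,0,0,0],[0.0245,0,0,0,0,0,0],[0.0245,0,0,0,0,0,0]]'
```

```text
t: 18.32
position: [0.5669, 0.1004, 0.1117]
eef_rot: [-0.0, 1.0, -0.03, -0.0]
ft_force: [-0.4, -0.8, -1.0]
opening: 0.0196
gripper_force: 50.0
t: 18.95
position: [0.5862, 0.0992, 0.1118]
eef_rot: [-0.0, 1.0, -0.03, -0.0]
ft_force: [0.3, -0.4, -0.6]
opening: 0.0196
gripper_force: 50.0
```

No contact on the way in; lifting slowly.

```bash
for i in 1 2; do python3 -m inch '[[0,0,-0.003,0,0,0,0],[0,0,-0.006,0,0,0,0],[0,0,-0.009,0,0,0,0],[0,0,-0.012,0,0,0,0]]'|egrep 'pos|ft|open'; done; python3 -m inch '[[0,0,-0.003,0,0,0,0],[0,0,-0.006,0,0,0,0],[0,0,-0.009,0,0,0,0],[0,0,-0.012,0,0,0,0],[0,0,-0.012,0,0,0,0]]'
```

```text
position: [0.5859, 0.0993, 0.1201]
ft_force: [4.8, 1.2, -15.2]
opening: 0.0198
position: [0.5858, 0.0992, 0.1317]
ft_force: [0.5, -0.8, -1.6]
opening: 0.0196
t: 20.58
position: [0.5862, 0.0993, 0.141]
eef_rot: [-0.0, 1.0, -0.03, 0.0]
ft_force: [-0.3, -0.7, -2.8]
opening: 0.02
gripper_force: 50.0
```

```bash
python3 -m inch '[[0,0,-0.02,0,0,0,0],[0,0,-0.05,0,0,0,0],[0,0,-0.08,0,0,0,0],[0,0,-0.1,0,0,0,0],[0,0,-0.1,0,0,0,0]]'|egrep 'pos|ft'
cat > dish.py <<'E'
from h import *
a=cv2.imread("pics/top0.png"); b=optics.read_camera("top"); cv2.imwrite("pics/topd%d.png"%(env.get_state()["t"]*100),b)
T=a[158:264,406:512]; m=np.zeros(T.shape[:2],np.uint8); cv2.circle(m,(53,53),50,255,-1); cv2.circle(m,(53,53),32,0,-1); m=cv2.merge([m]*3)
r=cv2.matchTemplate(b,T,cv2.TM_CCORR_NORMED,mask=m); r[:,:350]=0; _,v,_,l=cv2.minMaxLoc(r)
d=np.array(l)-[406,158]; print(v,d,"dish",hit(cam("top"),[np.array([459,211])+d],.038)[0])
E
python3 dish.py
# absolute centre check of initial dish: ellipse of rim by edges
python3 - <<'E'
from h import *
a=cv2.imread("pics/top0.png"); g=cv2.GaussianBlur(cv2.cvtColor(a,6),(3,3),0)
c=cv2.HoughCircles(g[140:280,390:530],cv2.HOUGH_GRADIENT,1,200,param1=80,param2=15,minRadius=40,maxRadius=56); print(c+[390,140,0])
C=cam("top"); print(hit(C,[c[0,0,:2]+[390,140]],.038), proj(C,[.478,-.391+.135,.038]),proj(C,[.478,-.391-.135,.038]),proj(C,[.478+.135,-.391,.038]),proj(C,[.478-.135,-.391,.038]))
E
```

```text
position: [0.5874, 0.0993, 0.2229]
ft_force: [-1.1, -0.3, -1.2]
0.9985033273696899 [-7 -6] dish [ 0.49394735 -0.37140446  0.038     ]
[[[457.5 210.5  45.5]]]
[[ 0.47910402 -0.38651778  0.038     ]] [[410.3361841  209.76582602]] [[507.36747534 212.0853885 ]] [[458.39828031 162.69977791]] [[459.63513907 260.43766171]]
```

Run:
```python
from h import *
import glob
t=cv2.imread(sorted(glob.glob("pics/topd*.png"))[-1]); s=optics.read_camera("side")
a=cv2.resize(t[140:280,390:530],(390,390)); b=cv2.resize(s[120:260,230:370],(390,390),interpolation=cv2.INTER_CUBIC)
cv2.imwrite("pics/d1.png",cv2.convertScaleAbs(np.hstack([a,b]),alpha=1.5,beta=10))
```

```text
(no output)
```

View pics/d1.png

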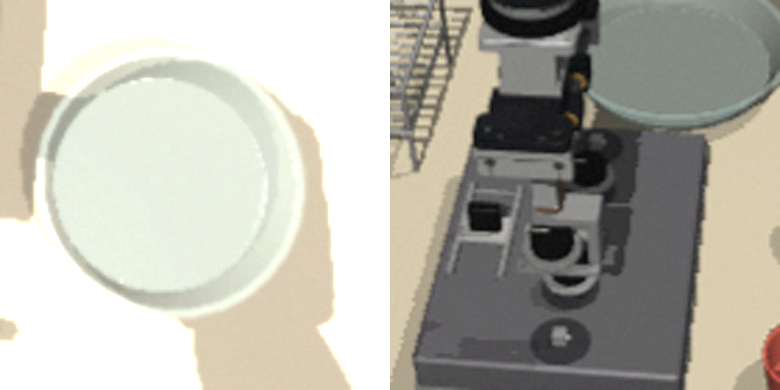

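```bash
python3 - <<'E'
from h import *
C=cam("top"); f=lambda p:np.array(p,float)/2.786+[390,140]
print(hit(C,f([(171,187)]),.038),hit(C,f([(158,184)]),.005))
for z,r in((.038,.135),(.005,.107)):
  print(z,[((proj(C,[.487+r*u,-.370+r*v,z])-[390,140])*2.786).round().tolist()[0] for u,v in((0,1),(0,-1),(1,0),(-1,0))])
E
python3 go.py .5420 -.3130 .2200 -3.3
```

```text
[[ 0.48803516 -0.36961022  0.038     ]] [[ 0.49377256 -0.3679337   0.005     ]]
0.038 [[35.0, 185.0], [306.0, 191.0], [170.0, 54.0], [173.0, 326.0]]
0.005 [[56.0, 188.0], [264.0, 193.0], [159.0, 87.0], [161.0, 296.0]]
[-0.0239, 0.5176, 0.0002, 0.0, 0.0006, -0.001]
```

```bash
python3 -m inch '[[0,0.04,0,0,0,0,0],[-0.004,0.1,0,0,0,0,0],[-0.008,0.165,0,0,0,0,0],[-0.012,0.23,0,0,0,0,0],[-0.016,0.295,0,0,0,0,0]]'|egrep 'pos|ft'; python3 -m inch '[[-0.004,0.06,0,0,0,0,0],[-0.008,0.12,0,0,0,0,0],[-0.01,0.17,0,0,0,0,0],[-0.012,0.19,0,0,0,0,0],[-0.012,0.2,0,0,0,0,0]]'|egrep 'pos|ft';python3 -m inch '[[0,0,0,0,0,0,0],[0,0,0,0,0,0,0],[0,0,0,0,0,0,0],[0,0,0,0,0,0,0]]'|egrep 'pos|ft|rot'; python3 go.py .533 -.307 .0484 -3.3; python3 dish.py
```

```text
position: [0.558, -0.1367, 0.2189]
ft_force: [0.5, 0.2, -2.3]
position: [0.5396, -0.2945, 0.2194]
ft_force: [0.2, 0.9, -1.9]
position: [0.5405, -0.2941, 0.2208]
eef_rot: [0.0, 1.0, -0.029, 0.0]
ft_force: [0.9, -0.6, -1.9]
[-0.0085, 0.0167, 0.2155, 0.0, -0.0002, -0.0004]
0.9906936287879944 [-39 136] dish [ 0.11156217 -0.28347053  0.038     ]
```

```bash
python3 -m inch '[[-0.0085,0.0167,0.02,0,0,0,0],[-0.0085,0.0167,0.06,0,0,0,0],[-0.0085,0.0167,0.1,0,0,0,0],[-0.0085,0.0167,0.14,0,0,0,0],[-0.0085,0.0167,0.17,0,0,0,0]]'|egrep 'pos|ft'; python3 -m inch '[[0,0,0.012,0,0,0,0],[0,0,0.024,0,0,0,0],[0,0,0.033,0,0,0,0],[0,0,0.04,0,0,0,0],[0,0,0.0455,0,0,0,0]]'|egrep 'pos|ft';python3 -m inch '[[0,0,0,0,0,0,0],[0,0,0,0,0,0,0],[0,0,0,0,0,0,0]]'|egrep 'pos|ft'
```

```text
position: [0.5306, -0.3077, 0.0815]
ft_force: [0.8, 0.0, -2.5]
position: [0.5331, -0.308, 0.0486]
ft_force: [0.4, -1.0, -0.9]
position: [0.5329, -0.3079, 0.0487]
ft_force: [0.8, 0.6, -1.8]
```

```bash
python3 -m inch '[[-0.01,0,0,0,0,0,0],[-0.026,0,0,0,0,0,0],[-0.042,0,0,0,0,0,0],[-0.058,0,0,0,0,0,0],[-0.069,0,0,0,0,0,0]]'|egrep 'pos|ft'; python3 -m inch '[[0,0,0,0,0,0,0],[0,0,-0.03,0,0,0,0],[0,0,-0.08,0,0,0,0],[0,0,-0.14,0,0,0,0],[0,0,-0.19,0,0,0,0]]'|egrep 'pos|ft'; python3 go.py .5207 .0393 .198 -3.3
```

```text
position: [0.4764, -0.3043, 0.0483]
ft_force: [-0.7, 0.1, -1.9]
position: [0.4783, -0.3047, 0.2024]
ft_force: [1.2, -0.5, -1.4]
[0.0275, -0.4324, 0.0051, 0.0007, -0.0012, -0.0008]
```

```bash
python3 -m inch '[[0.003,-0.05,0,0,0,0,0],[0.008,-0.12,0,0,0,0,0],[0.014,-0.19,0,0,0,0,0],[0.02,-0.26,0,0,0,0,0],[0.024,-0.33,0,0,0,0,0]]'|egrep 'pos|ft'; python3 -m inch '[[0.001,-0.05,0,0,0,0,0],[0.002,-0.09,0,0,0,0,0],[0.003,-0.1,0,0,0,0,0],[0.003,-0.1,0,0,0,0,0],[0.003,-0.1,0,0,0,0,0]]'|egrep 'pos|ft'; python3 dish.py; python3 go.py .5207 .0393 .1124 -3.3
```

```text
position: [0.5129, -0.0402, 0.2006]
ft_force: [0.9, 0.1, -2.2]
position: [0.5196, 0.0366, 0.2002]
ft_force: [0.0, -0.6, -1.2]
0.9977026581764221 [-7 -6] dish [ 0.49394735 -0.37140446  0.038     ]
[0.0012, -0.0035, 0.1098, 0.0002, 0.0, -0.002]
```

Dish unmoved. Down in front of knob3 and in.

```bash
python3 -m inch '[[0.001,-0.0035,0.03,0,0,-0.002,0],[0.001,-0.0035,0.06,0,0,-0.002,0],[0.001,-0.0035,0.09,0,0,-0.002,0],[0.001,-0.0035,0.105,0,0,-0.002,0],[0.001,-0.0035,0.11,0,0,-0.002,0]]'|egrep 'pos|ft'; python3 -m inch '[[0,0,0,0,0,0,0],[0,0,0,0,0,0,0],[0,0,0,0,0,0,0],[0,0,0,0,0,0,0]]'|egrep 'pos|ft'; python3 go.py .5827 .0356 .1122 -3.3
```

```text
position: [0.5201, 0.0399, 0.1117]
ft_force: [-0.9, 1.4, -0.8]
position: [0.5208, 0.0405, 0.1127]
ft_force: [-0.1, 0.1, -2.2]
[0.0777, 0.0018, 0.0007, 0.0, -0.0005, 0.001]
```

```bash
python3 -m inch '[[0.012,0.0015,0.0005,0,0,0,0],[0.026,0.0015,0.0005,0,0,0,0],[0.04,0.0015,0.0005,0,0,0,0],[0.05,0.0015,0.0005,0,0,0,0],[0.058,0.0015,0.0005,0,0,0,0]]'|egrep 'pos|ft'; python3 -m inch '[[0.008,0,0,0,0,0,0],[0.015,0,0,0,0,0,0],[0.0195,0,0,0,0,0,0],[0.0195,0,0,0,0,0,0],[0.0195,0,0,0,0,0,0]]'|egrep 'pos|ft'
```

```text
position: [0.5673, 0.0366, 0.1117]
ft_force: [-0.5, -0.3, -1.4]
position: [0.582, 0.0358, 0.1118]
ft_force: [-0.2, -0.6, -1.4]
```

```bash
for i in 1 2; do python3 -m inch '[[0,0,-0.003,0,0,0,0],[0,0,-0.006,0,0,0,0],[0,0,-0.009,0,0,0,0],[0,0,-0.012,0,0,0,0]]'|egrep 'pos|ft|open'; done; python3 -m inch '[[0,0,-0.003,0,0,0,0],[0,0,-0.006,0,0,0,0],[0,0,-0.009,0,0,0,0],[0,0,-0.012,0,0,0,0],[0,0,-0.012,0,0,0,0]]'
```

```text
position: [0.5821, 0.0358, 0.1201]
ft_force: [4.3, -0.7, -14.7]
opening: 0.0198
position: [0.5821, 0.0358, 0.1317]
ft_force: [-0.3, -0.8, -2.1]
opening: 0.0193
t: 31.28
position: [0.5824, 0.0358, 0.141]
eef_rot: [0.0, 1.0, -0.028, 0.0]
ft_force: [0.3, -0.6, -2.2]
opening: 0.0197
gripper_force: 50.0
```

```bash
python3 -m inch '[[0,0,-0.02,0,0,0,0],[0,0,-0.05,0,0,0,0],[0,0,-0.08,0,0,0,0],[0,0,-0.1,0,0,0,0],[0,0,-0.1,0,0,0,0]]'|egrep 'pos|ft'; python3 dish.py;  python3 go.py .533 -.431 .22 -3.3
```

```text
position: [0.5836, 0.0357, 0.2229]
ft_force: [-0.5, -0.1, -2.8]
0.996819019317627 [-7 -6] dish [ 0.49394735 -0.37140446  0.038     ]
[-0.0292, 0.5861, 0.0016, 0.0, -0.0008, 0.001]
```

```bash
python3 -m inch '[[0,0.04,0,0,0,0,0],[-0.005,0.1,0,0,0,0,0],[-0.01,0.17,0,0,0,0,0],[-0.014,0.24,0,0,0,0,0],[-0.018,0.31,0,0,0,0,0]]'|egrep 'pos|ft'; python3 -m inch '[[-0.003,0.07,0,0,0,0,0],[-0.006,0.14,0,0,0,0,0],[-0.009,0.2,0,0,0,0,0],[-0.011,0.25,0,0,0,0,0],[-0.012,0.27,0,0,0,0,0]]'|egrep 'pos|ft';python3 -m inch '[[0,0,0,0,0,0,0],[0,0,0,0,0,0,0],[0,0,0,0,0,0,0],[0,0,0,0,0,0,0]]'|egrep 'pos|ft|rot'; python3 go.py .533 -.431 .0484 -3.3
```

```text
position: [0.5527, -0.2121, 0.2189]
ft_force: [1.2, 0.6, -2.0]
position: [0.5308, -0.4276, 0.2183]
ft_force: [-0.2, 0.6, -2.3]
position: [0.5328, -0.425, 0.221]
eef_rot: [0.0, 1.0, -0.027, 0.0]
ft_force: [-0.3, -0.5, -3.3]
[0.0006, 0.0074, 0.2158, 0.0001, -0.0002, 0.0019]
```

```bash
python3 -m inch '[[0,0.0074,0.02,0,0,0,0],[0,0.0074,0.06,0,0,0,0],[0,0.0074,0.1,0,0,0,0],[0,0.0074,0.14,0,0,0,0],[0,0.0074,0.17,0,0,0,0]]'|egrep 'pos|ft'; python3 -m inch '[[0,0,0.012,0,0,0,0],[0,0,0.024,0,0,0,0],[0,0,0.033,0,0,0,0],[0,0,0.04,0,0,0,0],[0,0,0.0455,0,0,0,0]]'|egrep 'pos|ft';python3 -m inch '[[0,0,0,0,0,0,0],[0,0,0,0,0,0,0],[0,0,0,0,0,0,0]]'|egrep 'pos|ft'
```

```text
position: [0.5307, -0.4311, 0.0812]
ft_force: [1.0, -0.8, -3.3]
position: [0.5324, -0.4324, 0.0487]
ft_force: [0.5, -0.4, -1.2]
position: [0.5322, -0.4323, 0.0487]
ft_force: [0.3, -0.1, -1.7]
```

```bash
python3 -m inch '[[-0.01,0,0,0,0,0,0],[-0.026,0,0,0,0,0,0],[-0.042,0,0,0,0,0,0],[-0.058,0,0,0,0,0,0],[-0.069,0,0,0,0,0,0]]'|egrep 'pos|ft'; python3 -m inch '[[0,0,0,0,0,0,0],[0,0,-0.03,0,0,0,0],[0,0,-0.08,0,0,0,0],[0,0,-0.14,0,0,0,0],[0,0,-0.19,0,0,0,0]]'|egrep 'pos|ft'; python3 go.py .5134 -.0885 .198 -3.3
```

```text
position: [0.4757, -0.4289, 0.0483]
ft_force: [-0.2, 0.3, -1.5]
position: [0.4776, -0.4293, 0.2025]
ft_force: [-0.2, -0.5, -1.4]
[0.0209, -0.4278, 0.0051, 0.0009, -0.0011, 0.0012]
```

```bash
python3 -m inch '[[0.003,-0.05,0,0,0,0,0],[0.008,-0.12,0,0,0,0,0],[0.012,-0.19,0,0,0,0,0],[0.016,-0.26,0,0,0,0,0],[0.018,-0.33,0,0,0,0,0]]'|egrep 'pos|ft'; python3 -m inch '[[0.001,-0.05,0,0,0,0,0],[0.002,-0.09,0,0,0,0,0],[0.003,-0.098,0,0,0,0,0],[0.003,-0.098,0,0,0,0,0],[0.003,-0.098,0,0,0,0,0]]'|egrep 'pos|ft'; python3 dish.py; python3 go.py .5134 -.0885 .1124 -3.3
```

```text
position: [0.5066, -0.1643, 0.2006]
ft_force: [-0.6, -0.0, -2.0]
position: [0.513, -0.0892, 0.2003]
ft_force: [0.5, -0.0, -2.0]
0.9894348382949829 [  81 -108] dish [ 0.79424105 -0.63206565  0.038     ]
[0.0006, -0.001, 0.1098, 0.0002, -0.0, -0.0]
```

```bash
python3 -m inch '[[0.0006,-0.001,0.03,0,0,0,0],[0.0006,-0.001,0.06,0,0,0,0],[0.0006,-0.001,0.09,0,0,0,0],[0.0006,-0.001,0.105,0,0,0,0],[0.0006,-0.001,0.11,0,0,0,0]]'|egrep 'pos|ft'; python3 -m inch '[[0,0,0,0,0,0,0],[0,0,0,0,0,0,0],[0,0,0,0,0,0,0],[0,0,0,0,0,0,0]]'|egrep 'pos|ft'; python3 go.py .5753 -.0920 .1122 -3.3
```

```text
position: [0.513, -0.0877, 0.1116]
ft_force: [-0.7, -0.0, -0.6]
position: [0.5137, -0.0873, 0.1127]
ft_force: [0.4, 0.2, -2.8]
[0.0773, 0.0016, 0.0007, 0.0001, -0.0005, 0.0011]
```

```bash
python3 -m inch '[[0.012,0.0015,0.0005,0,0,0,0],[0.026,0.0015,0.0005,0,0,0,0],[0.04,0.0015,0.0005,0,0,0,0],[0.05,0.0015,0.0005,0,0,0,0],[0.058,0.0015,0.0005,0,0,0,0]]'|egrep 'pos|ft'; python3 -m inch '[[0.008,0,0,0,0,0,0],[0.015,0,0,0,0,0,0],[0.0195,0,0,0,0,0,0],[0.0195,0,0,0,0,0,0],[0.0195,0,0,0,0,0,0]]'|egrep 'pos|ft'
```

```text
position: [0.5602, -0.091, 0.1116]
ft_force: [-0.5, 0.0, -1.8]
position: [0.5749, -0.0919, 0.1118]
ft_force: [-0.1, 0.1, -1.4]
```

```bash
for i in 1 2; do python3 -m inch '[[0,0,-0.003,0,0,0,0],[0,0,-0.006,0,0,0,0],[0,0,-0.009,0,0,0,0],[0,0,-0.012,0,0,0,0]]'|egrep 'pos|ft|open'; done; python3 -m inch '[[0,0,-0.003,0,0,0,0],[0,0,-0.006,0,0,0,0],[0,0,-0.009,0,0,0,0],[0,0,-0.012,0,0,0,0],[0,0,-0.012,0,0,0,0]]'
```

```text
position: [0.5751, -0.0919, 0.1201]
ft_force: [3.7, -1.1, -15.0]
opening: 0.0195
position: [0.575, -0.0919, 0.1317]
ft_force: [-0.5, 0.6, -2.0]
opening: 0.0194
t: 41.88
position: [0.5754, -0.092, 0.141]
eef_rot: [0.0, 1.0, -0.028, 0.0]
ft_force: [-0.7, 0.5, -2.3]
opening: 0.0198
gripper_force: 50.0
```

```bash
python3 -m inch '[[0,0,-0.02,0,0,0,0],[0,0,-0.05,0,0,0,0],[0,0,-0.08,0,0,0,0],[0,0,-0.1,0,0,0,0],[0,0,-0.1,0,0,0,0]]'|egrep 'pos|ft'; python3 go.py .563 -.369 .22 -3.3
python3 - <<'E'
from h import *
t=optics.read_camera("top"); s=optics.read_camera("side"); cv2.imwrite("pics/topk1.png",t)
a=cv2.resize(t[130:270,390:530],(420,420),interpolation=cv2.INTER_CUBIC); b=cv2.resize(s[90:250,230:370],(367,420),interpolation=cv2.INTER_CUBIC)
cv2.imwrite("pics/d2.png",cv2.convertScaleAbs(np.hstack([a,b]),alpha=1.3,beta=10))
E
```

```text
position: [0.5764, -0.0923, 0.2229]
ft_force: [0.3, 0.1, -2.2]
[0.0026, 0.3462, 0.0039, 0.0007, -0.0025, 0.001]
```

View pics/d2.png

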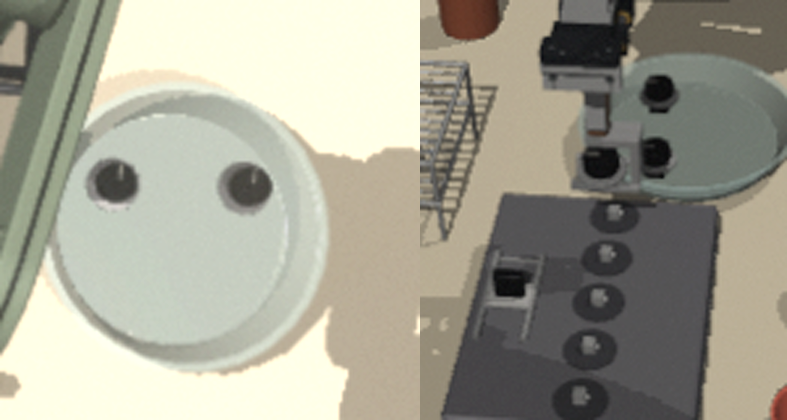

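Two knobs stand in the dish, (112,183) and (245,187); the third rides on the puller, all five spindles are bare and the shutter is still in the middle. I'll place the third between them.

```bash
python3 -m inch '[[0,0.04,0,0,0,0,0],[-0.004,0.1,0,0,0,0,0],[-0.008,0.17,0,0,0,0,0],[-0.012,0.23,0,0,0,0,0],[-0.014,0.29,0,0,0,0,0]]'|egrep 'pos|ft'; python3 -m inch '[[-0.001,0.03,0,0,0,0,0],[-0.002,0.05,0,0,0,0,0],[-0.002,0.05,0,0,0,0,0],[-0.002,0.05,0,0,0,0,0],[-0.002,0.05,0,0,0,0,0]]'|egrep 'pos|ft';python3 -m inch '[[0,0,0,0,0,0,0],[0,0,0,0,0,0,0],[0,0,0,0,0,0,0]]'|egrep 'pos|ft|rot'; python3 go.py .549 -.3695 .0484 -3.3
```

```text
position: [0.5498, -0.3239, 0.2187]
ft_force: [0.6, -0.2, -2.9]
position: [0.5476, -0.3613, 0.2209]
ft_force: [-0.0, 0.3, -2.0]
position: [0.5472, -0.3626, 0.2207]
eef_rot: [0.0, 1.0, -0.028, 0.0]
ft_force: [-0.9, 0.1, -2.1]
[0.0027, 0.0085, 0.2154, 0.0, -0.0001, 0.0011]
```

```bash
python3 -m inch '[[0.0027,0.0085,0.02,0,0,0,0],[0.0027,0.0085,0.06,0,0,0,0],[0.0027,0.0085,0.1,0,0,0,0],[0.0027,0.0085,0.14,0,0,0,0],[0.0027,0.0085,0.17,0,0,0,0]]'|egrep 'pos|ft'; python3 -m inch '[[0,0,0.012,0,0,0,0],[0,0,0.024,0,0,0,0],[0,0,0.033,0,0,0,0],[0,0,0.04,0,0,0,0],[0,0,0.0455,0,0,0,0]]'|egrep 'pos|ft';python3 -m inch '[[0,0,0,0,0,0,0],[0,0,0,0,0,0,0],[0,0,0,0,0,0,0]]'|egrep 'pos|ft'
```

```text
position: [0.5476, -0.3692, 0.0812]
ft_force: [0.4, 0.1, -2.0]
position: [0.5493, -0.37, 0.0486]
ft_force: [-0.4, -0.8, -1.3]
position: [0.5492, -0.3699, 0.0487]
ft_force: [-0.6, 0.2, -1.2]
```

```bash
python3 -m inch '[[-0.01,0,0,0,0,0,0],[-0.026,0,0,0,0,0,0],[-0.042,0,0,0,0,0,0],[-0.058,0,0,0,0,0,0],[-0.071,0,0,0,0,0,0]]'|egrep 'pos|ft'; python3 -m inch '[[0,0,0,0,0,0,0],[0,0,-0.03,0,0,0,0],[0,0,-0.08,0,0,0,0],[0,0,-0.14,0,0,0,0],[0,0,-0.19,0,0,0,0]]'|egrep 'pos|ft'; python3 go.py .4701 .364 .2 17
```

```text
position: [0.4911, -0.3665, 0.0483]
ft_force: [0.3, -0.1, -0.9]
position: [0.493, -0.3668, 0.2024]
ft_force: [0.1, -0.1, -1.9]
[-0.0795, -0.9105, 0.0018, 0.001, -0.001, -0.2244]
```

```bash
python3 -m inch '[[0,-0.05,0,0,0,-0.03,0],[0,-0.12,0,0,0,-0.06,0],[0,-0.19,0,0,0,-0.1,0],[0,-0.26,0,0,0,-0.14,0],[0,-0.33,0,0,0,-0.18,0]]'|egrep 'pos|ft'; python3 go.py .48 .355 .2 17
```

```text
position: [0.5074, -0.1011, 0.2006]
ft_force: [0.3, -0.2, -0.9]
[0.0959, -0.5631, 0.0007, 0.0003, -0.0009, -0.0433]
```

```bash
python3 -m inch '[[0.011,-0.065,0,0,0,-0.02,0],[0.022,-0.13,0,0,0,-0.043,0],[0.034,-0.2,0,0,0,-0.043,0],[0.046,-0.27,0,0,0,-0.043,0],[0.058,-0.34,0,0,0,-0.043,0]]'|egrep 'pos|ft'; python3 -m inch '[[0.028,-0.07,0,0,0,0,0],[0.052,-0.13,0,0,0,0,0],[0.07,-0.18,0,0,0,0,0],[0.075,-0.2,0,0,0,0,0],[0.075,-0.2,0,0,0,0,0]]'|egrep 'pos|ft'; python3 -m inch '[[0,0,0,0,0,0,0],[0,0,0,0,0,0,0],[0,0,0,0,0,0,0]]'|egrep 'pos'; python3 go.py .48 .355 .0510 17
```

```text
position: [0.4912, 0.1747, 0.2007]
ft_force: [1.4, -0.1, -1.9]
position: [0.5018, 0.3435, 0.2]
ft_force: [0.9, 0.3, -1.4]
position: [0.5024, 0.3421, 0.2004]
[-0.0222, -0.0236, 0.1868, 0.0001, -0.0001, -0.0025]
```

```bash
python3 -m inch '[[-0.022,-0.0236,0.02,0,0,-0.002,0],[-0.022,-0.0236,0.06,0,0,-0.002,0],[-0.022,-0.0236,0.1,0,0,-0.002,0],[-0.022,-0.0236,0.14,0,0,-0.002,0],[-0.022,-0.0236,0.165,0,0,-0.002,0]]'|egrep 'pos|ft'; python3 -m inch '[[0,0,0.007,0,0,0,0],[0,0,0.013,0,0,0,0],[0,0,0.018,0,0,0,0],[0,0,0.0215,0,0,0,0],[0,0,0.0215,0,0,0,0]]'|egrep 'pos|ft';python3 -m inch '[[0,0,0,0,0,0,0],[0,0,0,0,0,0,0],[0,0,0,0,0,0,0]]'|egrep 'pos|ft'
```

```text
position: [0.479, 0.355, 0.0664]
ft_force: [0.8, -0.2, -1.7]
position: [0.4799, 0.3561, 0.0512]
ft_force: [0.0, 0.2, -1.7]
position: [0.4799, 0.3561, 0.0512]
ft_force: [-0.2, -0.0, -0.8]
```

Lower 1 mm, release, rise.

```bash
python3 -m inch '[[0,0,0.001,0,0,0,0],[0,0,0.0012,0,0,0,0]]'|egrep 'pos|ft';python3 -m inch '[[0,0,0,0,0,0,50],[0,0,0,0,0,0,50],[0,0,0,0,0,0,50],[0,0,0,0,0,0,50],[0,0,0,0,0,0,50]]'|egrep 'pos|ft|open';python3 -m inch '[[0,0,-0.03,0,0,0,50],[0,0,-0.08,0,0,0,50],[0,0,-0.14,0,0,0,50],[0,0,-0.2,0,0,0,50],[0,0,-0.2,0,0,0,50]]'|egrep 'pos|ft|open'
python3 -m inch '[[-0.05,0,0,0,0,0,50],[-0.12,0,0,0,0,0,50],[-0.15,0,0,0,0,0,50],[-0.15,0,0,0,0,0,50],[-0.15,0,0,0,0,0,50]]'|egrep 'pos|ft|open'
python3 - <<'E'
from h import *
t=optics.read_camera("top"); s=optics.read_camera("side")
c=np.vstack([cv2.resize(t[110:280,150:530],(800,358)),cv2.resize(s[100:390,150:450],(248,240)).repeat(1,1) if 0 else cv2.copyMakeBorder(cv2.resize(s[100:385,170:430],(219,240)),0,0,0,581,0)])
c[358:598,219:800]=cv2.resize(s[90:330,180:420],(240,240)).repeat(1,0)[:, :].copy() if 0 else cv2.resize(s[285:385,230:430],(581,240))
cv2.imwrite("pics/f.png",cv2.convertScaleAbs(c,alpha=1.3,beta=10))
E
```

```text
position: [0.4799, 0.3561, 0.0504]
ft_force: [-0.5, -0.6, 1.6]
position: [0.4798, 0.356, 0.0501]
ft_force: [-0.4, -0.7, 0.8]
opening: 0.0504
position: [0.483, 0.3578, 0.2161]
ft_force: [0.3, -0.1, -1.5]
opening: 0.0499
position: [0.3656, 0.321, 0.2097]
ft_force: [0.2, -0.3, 0.0]
opening: 0.05
```

View pics/f.png

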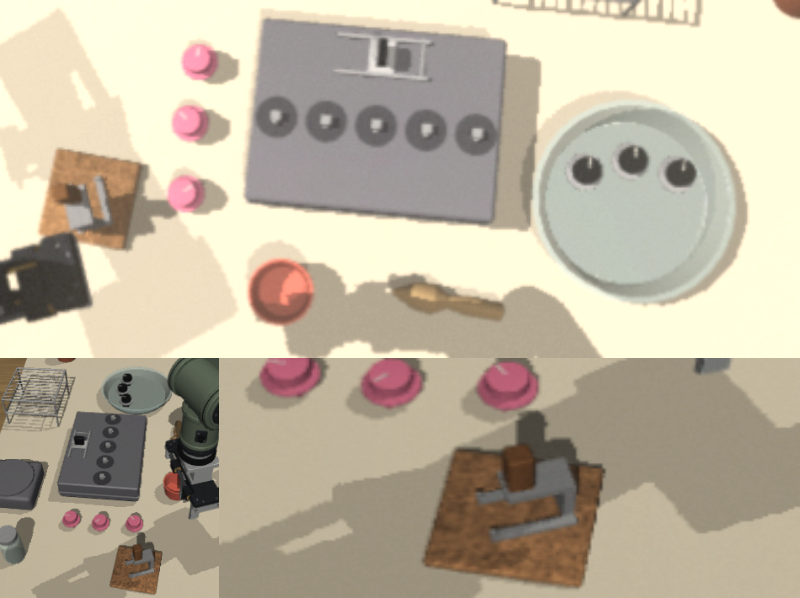

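The final picture shows three knobs in the dish at (587,170), (632,160) and (680,172), and five bare spindles. The shutter is at the middle stop (383,55), the puller is upright on the trivet, and the ramekin and reamer are undisturbed.

```bash
python3 -c "
from cell import job
print(job.close_job())"
```

```text
the job is handed in; nothing more can be done
None
```

The job is handed in: shutter left at the middle stop, all three fitted knobs pulled off with the puller and standing in the dish, puller upright on the trivet, ramekin and reamer untouched.

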